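# Line up the nozzle holders and lay the retaining bar across the rack

### The arm

A 6-joint arm with a two-finger parallel gripper is mounted at the origin on a cart in front of the work surface, level with it; the furniture and walls round the work are solid. World frame = base frame: x ahead of the robot, y to its left, z up, the work surface at z = 0. Lengths are in m, angles in degrees, forces in N, time in s.
With the tool pointing down it reaches from about 0.375 to 0.9 m from the base axis. Payload 3.1 kg.
Tool frame: the origin (TCP) lies at the very end of the fingers, on their centre line; the grasp point (between the pads) lies 19 mm behind it; z points along the fingers, y is the line along which they close (so a half turn about z gives the same grasp; the last joint's range is limited). The gripper opens to 87 mm and grips with 3 to 60 N. Pads are 19 mm wide; open, the fingers measure 117 mm over their backs; the gripper's body (75 mm by 190 mm) begins 51 mm behind the grasp point.
Start: joints at [-74.57, 30.224, 82.088, -0, 67.689, -10.227], TCP at [0.271, -0.563, 0.223] pointing down, gripper open.
Joint ranges: [-176.69, 176.69], [-43.24, 126.21], [12.49, 139.97], [-82, 262], [0, 151.66], [-163.58, 163.58]. Speed limits (degrees/s): [159.86, 159.86, 180, 180, 180, 180].

### API

Orientations are given as a 3x3 rotation matrix whose columns are the frame's x, y, z axes.
In Python, from rig import bot gives the robot as it stands.
- The arm moves only by the tool move_arm, never from a script. Its argument "increments" is a list of rows, each an object with "xyz": the shift along the tool's x, y, z in mm, a list of three; "roll": the turn about the tool's z in rad; "grip": the opening in per cent of the stroke, from 0 (shut) to 100 (fully open). A call has 1 to 5 rows; each row shifts and turns the commanded pose from where the row before left it, along the tool's axes as they then stand; what a row does not reach is not made up. A row lasts 1/12 s, in which the tool goes at most 41.7 mm and 7.16 degrees, less where a joint would pass 70% of its speed; a pose out of reach is approached as far as the arm can. A call is refused whole if a number of a shift passes 41.7 or a number of a turn 0.125, either way. A call with a gripper value outside its range is refused whole. The fingers move at their own pace and stop on an object; the grip force is fixed at half the most. Time passes only in rows, so rows that do not move let the fingers close. It gives the time, the measured TCP pose, the force, the opening and the grip force at its end, in the units of the state.
- bot.read_state(): the state, without advancing time (a new reading comes with each control period).
- bot.capture(name): name is "side" or "top"; returns (picture, depth): 400x640x3 uint8, red, green, blue; 400x640 float32, m along the optical axis (not along the pixel's ray), 0 where there is no reading.
- bot.camera_model(name): a dict with "intrinsics" (3x3 intrinsics, pixels), "rvec" (rotation vector, rad) and "tvec" (3), from world to camera coordinates, as OpenCV has them. Camera axes: x right, y down, z forward; pixel columns grow to the right and rows downward; lengths in m; the calibration is good to about 2 mm. A picture is of the moment at which its call begins. camera_model takes no time and is no camera call.
- bot.hand_in(): hands the job in; it is judged then, once.
Trained networks look in the newest picture that a camera, given by its name, has taken for a name from the list of things; names that differ only in an ending like _2 or _b are one class to them, and where a whole thing is asked for, a point or a joint stands for the part that bears it (a point fixed in the world has none). Each returns a list of dicts, best first, with "conf" (0 to 1); they miss things now and then, are a little off and sometimes report something else, mostly with a low value. They report only what shows in the picture. A call takes as long as a camera call.
- bot.spot_in(label, camera): "at" ([x, y, z] in m, in the coordinates of the camera as it stood for that picture, good to about 4 mm: the middle of the surface that is visible of it).
- bot.trace(label, camera): "mask" (400x640 bool, what is visible of it).
The state is a dict: "time_s": time; "joint_positions": joint angles; "qvel": joint speeds; "tau": joint torques, N m; "position": TCP position; "tcp_rot": TCP orientation; "force": force on the tool from outside, world axes, zero at the start; "moment": the same for the moment, N m; "opening": opening from 0.0 (shut) to 1.0 (fully open); "grasp_force": force on a finger pad.
Only numpy, scipy, OpenCV 4.12 (cv2) and the standard library are available. Lean on these libraries where they do the work, as an engineer would, in place of code of your own. Each camera call takes 0.05 s, during which the arm holds its last target. There are 200 camera calls.

### The job

The carrying rack is to be made ready for the wash: push the three nozzle holders that stick out of its grooves right back against the back stop so that their ends are in line, then lay the loose retaining bar across the front of the rack, down in the slots of both side cheeks, so that nothing can slide out. Let go of the bar once it is fully seated, and leave the black sleeves standing and the spare holder lying behind the rack as they are.

Things in the scene. Friction and masses are not known exactly. Their poses are not given: they have to be found in the camera images.
- rack: Rack fixed to the bench, 166 x 145 x 51 mm. Origin on the bench under its middle; x points from its open front (robot side) to the back stop, y left, z up; yaw within 12 degrees. Grey block (front face x = -46 mm) with 3 grooves along x at y = +40, 0, -40 mm: 24 mm wide, floor z = 14, ribs to z = 26. Back stop's face x = +70, top z = 44. Base plate z = 0 to 8, from x = -86. Cheeks: see slots.
- slots (a point): Where the seated bar's origin is: rack x = -64, y = 0, z = 18 mm, midway between the two cheek slots, at their floors. The steel cheeks stand at y = +-67.5 to +-72.5 mm, 40 mm high; each has an upright slot open at the top, 16 mm wide, centred at x = -64, floor z = 18, with flared lips (about 28 mm apart at the top) up to z = 51 mm.
- retaining_bar: Retaining bar, loose on the bench to the rack's right, 0.22 kg. Origin: middle of its underside; y along it, z up; same either way round. Aluminium, 12 mm thick (x), z = 0 to 20 mm; at each end a steel plate 30 mm (x) by 26 mm (z), 5 mm thick, inner face at y = +-76 mm, that hangs outside the cheek with 3.5 mm play; 169 mm overall.
- grip (a point): Middle of the top of the bar's black grip, 48 mm above the bar's underside: grip 18 mm thick (bar's x), 60 mm long (y), 28 mm high. Take the bar here across its thickness. Seated, the grip's top is at rack z = 66 mm and the bar is just in front of the holders' ends (tops z = 35 mm); a holder out by over 6 mm is in its way.
- holder_left: Nozzle holder in the left groove (y = +40 mm), gold with eight-sided waist and steel ends, 122 mm long (its y, along the rack's x), 21 mm wide and high, 0.11 kg. Origin: middle of its underside. Starts 10 to 35 mm short of the back stop, so its front sticks out; slides along the groove with under 2 N. Home: origin at home_left, front end at rack x = -52 mm.
- holder_middle: Nozzle holder in the middle groove (y = 0 mm), gold with eight-sided waist and steel ends, 122 mm long (its y, along the rack's x), 21 mm wide and high, 0.11 kg. Origin: middle of its underside. Starts 10 to 35 mm short of the back stop, so its front sticks out; slides along the groove with under 2 N. Home: origin at home_middle, front end at rack x = -52 mm.
- holder_right: Nozzle holder in the right groove (y = -40 mm), gold with eight-sided waist and steel ends, 122 mm long (its y, along the rack's x), 21 mm wide and high, 0.11 kg. Origin: middle of its underside. Starts 10 to 35 mm short of the back stop, so its front sticks out; slides along the groove with under 2 N. Home: origin at home_right, front end at rack x = -52 mm.
- home_left (a point): where the origin of holder_left is when the holder touches the back stop: rack x = 9 mm, y = +40 mm, z = 14 mm
- home_middle (a point): where the origin of holder_middle is when the holder touches the back stop: rack x = 9 mm, y = 0 mm, z = 14 mm
- home_right (a point): where the origin of holder_right is when the holder touches the back stop: rack x = 9 mm, y = -40 mm, z = 14 mm
- sleeve_0: bystander: black sleeve standing on end behind and to the right of the rack, 21 mm across, 76 mm high, easily tipped; origin at the middle of its foot
- sleeve_1: bystander: black sleeve standing on end behind and to the right of the rack, 21 mm across, 76 mm high, easily tipped; origin at the middle of its foot
- sleeve_2: bystander: black sleeve standing on end behind and to the right of the rack, 21 mm across, 76 mm high, easily tipped; origin at the middle of its foot
- spare_holder: bystander: one more nozzle holder (122 x 21 x 21 mm) lying loose on the bench behind the rack; origin at the middle of its underside, long axis y; not to be used

How it is judged (in metres and radians):
On the way, in this order (a step that is already met when the one before it is completed fails the run):
1. all three holders are pushed back against the back stop (each within 6 mm) (distance between holder_left and home_left below 0.006 m and distance between holder_middle and home_middle below 0.006 m and distance between holder_right and home_right below 0.006 m), for 0.2 s.
2. the retaining bar lies seated in the slots of both cheeks, the holders still home (all of step 1 and horizontal distance between retaining_bar and slots below 0.007 m and z of retaining_bar in the frame of rack between 0.015 and 0.0205 m and angle between the y axis of retaining_bar and the y axis of rack, either way round below 0.06 rad and angle between retaining_bar's own z axis and vertical below 0.04 rad), for 0.2 s.
At the end, for the whole second after the job is handed in: Each of the three holders is within 6 mm of its home point against the back stop; the retaining bar is released and at rest in both slots: within 7 mm of the slots point from above, within 3 mm of the slot floors in height, level within 2 degrees, square to the rack within 3.5 degrees (all of step 2 and linear speed of each of retaining_bar, holder_left, holder_middle, holder_right below 0.02 m/s); the robot touches nothing.
It fails at once if a standing sleeve or the spare holder is moved by more than 25 mm or a sleeve is tipped over (distance of any of sleeve_0, sleeve_1, sleeve_2, spare_holder from where it was at the start of the episode above 0.025 m or angle between any of sleeve_0, sleeve_1, sleeve_2's own z axis and vertical above 0.5 rad).
It also fails if it takes over 64 s, if anything falls off the work surface, if the arm or the gripper's body presses on something with over 40 N, if the wrist force passes 120 N, or if a joint passes its speed limit or range.

## Working session

There is one attempt and no reset: what is moved stays moved. The work goes in short steps, Python scripts to look and compute and a tool call to move; the robot and the scene stay as the last step left them, time stands still between calls to the robot, and variables do not carry over. Pictures are saved under pics/ and viewed, at most 10 in all, crops included, and the job is handed in when it is done.

Besides the shell and the picture viewer there is one more tool, called as name(argument=value, ...) on one line, values as JSON. move_arm: Moves the arm, as the interface text tells. Its arguments: {"type":"object","properties":{"increments":{"type":"array"}},"required":["increments"]}

```bash
mkdir -p pics; ls
cat > h.py <<'E'
import numpy as np,cv2
from rig import bot
def cam(n):
    m=bot.camera_model(n);K=np.array(m["intrinsics"],float).reshape(3,3);R=cv2.Rodrigues(np.array(m["rvec"],float))[0];t=np.array(m["tvec"],float).ravel();return K,R,t
def cloud(n,d):
    K,R,t=cam(n);v,u=np.mgrid[:400,:640]
    p=np.stack([(u-K[0,2])/K[0,0]*d,(v-K[1,2])/K[1,1]*d,d],-1);return (p-t)@R
def towld(n,p):
    K,R,t=cam(n);return (np.array(p)-t)@R
E
python3 - <<'E'
from h import *
for n in("top","side"):
    im,d=bot.capture(n);np.save(f"{n}_d.npy",d);cv2.imwrite(f"pics/{n}0.png",im[...,::-1])
    K,R,t=cam(n);print(n,"pos",-R.T@t,"fwd",R[2],K[0,0])
    for l in["rack","retaining_bar","grip","holder_left","sleeve_0","spare_holder"]:
        for r in bot.spot_in(l,n)[:5]:print(l,round(r["conf"],2),towld(n,r["at"]).round(3))
s=bot.read_state();print(s["time_s"],s["position"],np.array(s["tcp_rot"]).round(3),s["opening"])
E
```

```text
pics
top pos [ 0.45418647 -0.28841924  0.89100633] fwd [ 0.13893855 -0.01835745 -0.99013084] 369.1093173722952
rack 0.65 [ 0.496 -0.219  0.029]
retaining_bar 0.67 [ 0.472 -0.416  0.025]
grip 0.56 [ 0.471 -0.419  0.022]
holder_left 0.96 [ 0.474 -0.181  0.034]
spare_holder 0.63 [ 0.686 -0.311  0.018]
side pos [ 0.62598595 -1.02644169  0.48982214] fwd [-0.05330514  0.86173361 -0.50455302] 466.9769749649639
rack 0.75 [ 0.51  -0.293  0.026]
retaining_bar 0.62 [ 0.476 -0.426  0.026]
grip 0.59 [ 0.482 -0.423  0.024]
holder_left 0.96 [ 0.474 -0.192  0.036]
sleeve_0 0.79 [ 0.661 -0.428  0.047]
sleeve_0 0.68 [ 0.701 -0.399  0.039]
sleeve_0 0.62 [ 0.674 -0.385  0.07 ]
spare_holder 0.86 [ 0.693 -0.313  0.018]
spare_holder 0.19 [ 0.483 -0.272  0.038]
0.7 [ 0.27063439 -0.56335007  0.22259789] [[ 0.901  0.433  0.   ]
 [ 0.433 -0.901 -0.   ]
 [-0.     0.    -1.   ]] 1.0011894523461629
```

View pics/top0.png

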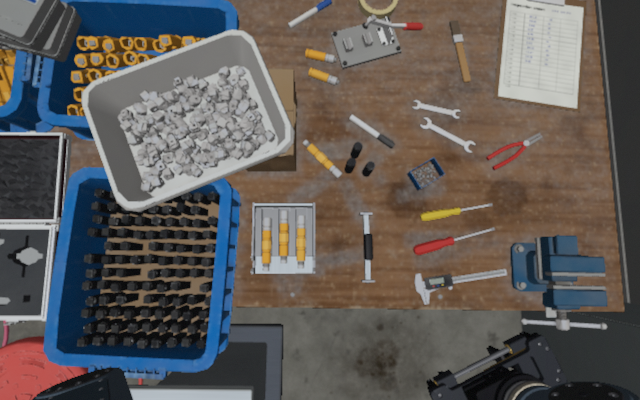

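View pics/side0.png

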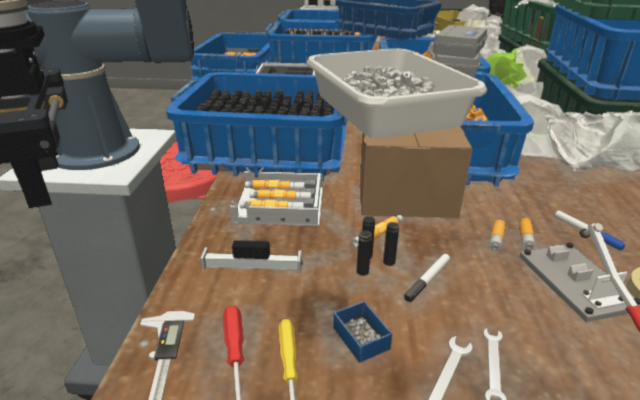

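The top view shows the rack at about (283,238), the bar at (367,245) lying roughly along world x, the sleeves at (350–368,150–168) and the spare holder at (322,158). The side view agrees, with the bar upright and its grip on top. Next I'll fit the rack and bar precisely.

Run:
```python
from h import *
d=np.load("top_d.npy");P=cloud("top",d);ds=np.load("side_d.npy");S=cloud("side",ds)
print("bench z",np.median(P[280:300,330:350,2]),np.median(P[230:260,325:350,2]))
np.set_printoptions(linewidth=250)
print("z mm rows 198..276 cols 246..320")
for v in range(198,280,2):print(v,(P[v,246:322:2,2]*1000).round().astype(int))
print("x",P[200,283].round(3),P[270,283].round(3),P[200,283],P[240,250].round(3))
# neighbours tall
for nm,Q in(("top",P),("side",S)):
    for y0 in np.arange(-.35,0.05,.04):
        r=[]
        for x0 in np.arange(.36,.80,.04):
            m=(Q[...,2]<.4)&(abs(Q[...,0]-x0)<.02)&(abs(Q[...,1]-y0)<.02);r.append(int(Q[m][:,2].max()*1000) if m.any() else -1)
        print(nm,round(y0,2),r)
im=cv2.imread("pics/top0.png")[190:290,240:390];cv2.imwrite("pics/crop0.png",cv2.resize(im,None,fx=5,fy=5,interpolation=cv2.INTER_CUBIC))
```

```text
bench z 0.00043209132790175426 0.00021329795701125013
z mm rows 198..276 cols 246..320
198 [-1  0  0 -2  0  2  1  3 -1  0 -1 -1  0 -1  1  0 -1 -4  1  0  1  0  1  2  0  1 -2  1 -1  0  0  0  1  2  1  1  3  1]
200 [ 0 -4 -1 -1  0 -3  0  1 -1  1  1  1  1 -1  3  1  2  1  2  1 -2 -2  2  0 -2  2  1 -1  2  1 -1  1  4  2 -1  1 -1 -1]
202 [ 0 -1  1  0 -2  2 -2  1 -1  1  3  1  0  1  2 -1 -1 -1 -2  1  1  2  0 -1  3  2  2  3  1 -2  0  1  0 -3  2  4 -1  2]
204 [-2  2  2 39 42 42 46 45 44 45 43 45 46 45 42 44 44 47 43 46 45 43 43 44 44 46 43 47 45 44 46 43 44 44 42  1  1  0]
206 [-1 -1 -3 40 36 36 40 36 36 38 41 36 36 38 35 38 36 36 37 39 37 37 36 35 40 35 37 41 38 38 34 35 36 27 39  3  2  0]
208 [-1 -2  2 40 35 14 14 13 15 15 13 14 15 14 15 12 16 13 15 14 15 14 15 16 15 15 14 11 14 12 15 15 12 20 39 -3  1  1]
210 [-2  1  2 38 37 26 25 26 12 15 14 13 16 25 26 26 28 15 15 14 16 15 26 26 26 15 13 14 16 14 27 29 28 27 40  2 -3 -1]
212 [ -1   2   1  41  37  27  26  26  15  14  11  14  14  32  24  25  27  28  32 891  33  13  24  26  27  14  17  18  14  14  26  26  26  24  43  -1   1   1]
214 [-1  2  4 3
[... 4780 characters left out ...]
118, 120, 119, 119, 239, 240, 203, 217, 219, 217, 219, 239]
side -0.35 [3, 2, 3, 3, 4, 3, 2, 22, 76, 3, 3, 3]
side -0.31 [2, 52, 51, 43, 42, 43, 3, 3, 24, 23, 3, 3]
side -0.27 [3, 9, 36, 39, 38, 47, 3, 229, 235, 150, 149, 140]
side -0.23 [4, 11, 37, 37, 37, 46, 3, 238, 239, 238, 238, 227]
side -0.19 [2, 32, 37, 38, 37, 46, 237, 238, 157, 197, 238, 238]
side -0.15 [3, 51, 51, 42, 42, 46, 238, 237, 217, 209, 127, 177]
side -0.11 [149, 150, 150, 150, 150, 235, 238, 215, 221, 213, 215, 208]
side -0.07 [68, 67, 48, 17, -1, 238, 237, 210, 223, 236, 236, 214]
side -0.03 [-1, 117, 119, 117, 117, 238, 199, 215, 220, 215, 223, 237]
side 0.01 [117, 119, 119, 118, 238, 238, 202, 217, 221, 217, 194, 238]
```

View pics/crop0.png

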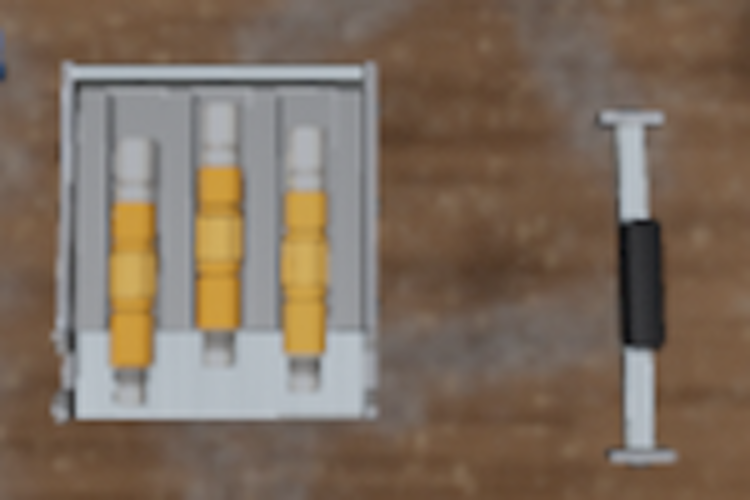

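```bash
cat > fit.py <<'E'
from h import *
from scipy.optimize import differential_evolution as DE, minimize
def rackboxes(s):
    B=[(-86,80,-72.5,72.5,0,8),(70,80,-72.5,72.5,0,44)]
    for a,b in((-72.5,-52),(-28,-12),(12,28),(52,72.5)):B.append((-46,70,a,b,0,26))
    B.append((-46,70,-60,60,0,14))
    for a,b in((67.5,72.5),(-72.5,-67.5)):B+=[(-86,-72,a,b,0,40),(-56,80,a,b,0,40),(-86,80,a,b,0,18)]
    for y,o in zip((40,0,-40),s):B.append((-52-o,70-o,y-9,y+9,14,34.5))
    return np.array(B)/1e3
barboxes=np.array([(-6,6,-80,80,0,20),(-15,15,76,81,0,26),(-15,15,-81,-76,0,26),(-9,9,-30,30,20,48)])/1e3
def resid(n,d,ux,B,x,y,yaw,z0=0,lim=.03):
    K,R,t=cam(n);v,u=ux
    r=np.stack([(u-K[0,2])/K[0,0],(v-K[1,2])/K[1,1],np.ones(len(u))],-1)@R
    o=-R.T@t-[x,y,z0];c,s=np.cos(yaw),np.sin(yaw);M=np.array([[c,-s],[s,c]])
    o=np.r_[o[:2]@M,o[2]];r=np.c_[r[:,:2]@M,r[:,2]]
    best=-(o[2]+z0)/r[:,2]
    for b in B:
        a1=(b[0::2]-o)/r;a2=(b[1::2]-o)/r
        lo=np.minimum(a1,a2).max(1);hi=np.maximum(a1,a2).min(1)
        best=np.where((lo<hi)&(lo<best),lo,best)
    e=abs(best-d[v,u]);return np.minimum(e[d[v,u]>0],lim).mean()
def pix(n,d,x0,y0,rx,ry):
    P=cloud(n,d);return np.nonzero((abs(P[...,0]-x0)<rx)&(abs(P[...,1]-y0)<ry)&(P[...,2]<.08))
def fitrack(n,d):
    ux=pix(n,d,.5,-.222,.12,.09 if n=="top" else .085)
    f=lambda p:resid(n,d,ux,rackboxes(p[3:]),p[0]/1e3,p[1]/1e3,p[2]/100)
    r=DE(f,[(480,520),(-240,-200),(-21,21)]+[(-2,38)]*3,maxiter=60,popsize=8,seed=1,tol=1e-5);return r.x,r.fun
def fitbar(n,d,x0=.472,y0=-.418,z0=0,yw=(-200,-100),rx=.11,ry=.05):
    ux=pix(n,d,x0,y0,rx,ry)
    f=lambda p:resid(n,d,ux,barboxes,p[0]/1e3,p[1]/1e3,p[2]/100,z0)
    r=DE(f,[(x0*1e3-20,x0*1e3+20),(y0*1e3-20,y0*1e3+20),yw],maxiter=60,popsize=12,seed=1,tol=1e-5);return r.x,r.fun
E
time python3 - <<'E'
from fit import *
for n in("top","side"):
    d=np.load(n+"_d.npy")
    for f in(fitrack,fitbar):
        x,e=f(n,d);print(n,f.__name__,x.round(1),"yaw deg",(x[2]*.573).round(2),"err mm",round(e*1e3,2))
E
```

```text
top fitrack [ 495.6 -222.2    1.9   25.7    9.3   22.4] yaw deg 1.12 err mm 2.32Traceback (most recent call last):
  File "<stdin>", line 5, in <module>
  File "fit.py", line 31, in fitbar
    r=DE(f,[(x0*1e3-20,x0*1e3+20),(y0*1e3-20,y0*1e3+20),yw],maxiter=60,popsize=12,seed=1,tol=1e-5);return r.x,r.fun
    return fun(*args, **kwargs)
    ret = solver.solve()
    next(self)
    ~~~~^^^^^^
    energy = self.func(parameters)
    return self.f(x, *self.args)
           ~~~~~~^^^^^^^^^^^^^^^
  File "fit.py", line 30, in <lambda>
    f=lambda p:resid(n,d,ux,barboxes,p[0]/1e3,p[1]/1e3,p[2]/100,z0)
               ~~~~~^^^^^^^^^^^^^^^^^^^^^^^^^^^^^^^^^^^^^^^^^^^^^^^
  File "fit.py", line 12, in resid
    K,R,t=cam(n);v,u=ux
          ~~~^^^
  File "h.py", line 4, in cam
    m=bot.camera_model(n);K=np.array(m["intrinsics"],float).reshape(3,3);R=cv2.Rodrigues(np.array(m["rvec"],float))[0];t=np.array(m["tvec"],float).ravel();return K,R,t
ValueError: time passes only in moves, steps and waits

real	0m34.642s
user	0m32.676s
sys	0m0.352s
```

```bash
sed -i 's/^def cam/import functools\n@functools.cache\ndef cam/' h.py
time python3 - <<'E'
from fit import *
for n in("top","side"):
    d=np.load(n+"_d.npy")
    for f in(fitrack,fitbar):
        x,e=f(n,d);print(n,f.__name__,x.round(1),"yaw deg",(x[2]*.573).round(2),"err mm",round(e*1e3,2))
P=cloud("top",np.load("top_d.npy"));m=(P[...,2]>.13)&(P[...,2]<.16)&(P[...,0]>.36)&(P[...,0]<.5);print("bin edge",np.percentile(P[m][:,1],[0,1,5]))
m=(P[...,2]>.2)&(P[...,2]<.26)&(P[...,1]<-.1)&(P[...,1]>-.3);print("tray min x",np.percentile(P[m][:,0],[0,1,5]))
E
```

```text
top fitrack [ 495.6 -222.2    1.9   25.7    9.3   22.4] yaw deg 1.12 err mm 2.32
top fitbar [ 474.4 -417.6 -153.9] yaw deg -88.18 err mm 1.44
side fitrack [ 497.2 -223.9    1.7   26.4    9.3   19.9] yaw deg 0.98 err mm 3.42
side fitbar [ 476.3 -419.6 -153.9] yaw deg -88.21 err mm 1.47
bin edge [-0.89223622 -0.88760286 -0.8750195 ]
tray min x [0.58053079 0.58878269 0.60508427]
real	1m6.409s
user	1m6.844s
sys	0m0.107s
```

The rack fits at about (496.4, −223.0) mm with 1.05° of yaw. Its holders stick out 26, 9 and 21 mm (left, middle, right). The bar fits at (475.4, −418.6) mm with −88.2° of yaw. I'll turn the tool so that its y lies along rack x, with the fingers shut, and go in front of the left holder.

move_arm(increments=[{"xyz":[0,0,0],"roll":-0.125,"grip":0},{"xyz":[0,0,0],"roll":-0.125,"grip":0},{"xyz":[0,0,0],"roll":-0.125,"grip":0},{"xyz":[0,0,0],"roll":-0.125,"grip":0},{"xyz":[0,0,0],"roll":-0.125,"grip":0}])

```text
time_s: 1.12
position: [0.2706, -0.5633, 0.2226]
tcp_rot: [[0.472, 0.881, 0.0], [0.881, -0.472, -0.0], [-0.0, 0.0, -1.0]]
force: [0.6, 0.1, 0.2]
opening: 0.707
grasp_force: 0.0
```

move_arm(increments=[{"xyz":[0,0,0],"roll":-0.125,"grip":0},{"xyz":[0,0,0],"roll":-0.125,"grip":0},{"xyz":[0,0,0],"roll":-0.125,"grip":0},{"xyz":[0,0,0],"roll":-0.125,"grip":0},{"xyz":[0,0,0],"roll":-0.016,"grip":0}])

```text
time_s: 1.53
position: [0.2706, -0.5634, 0.2226]
tcp_rot: [[-0.021, 1.0, -0.0], [1.0, 0.021, -0.0], [-0.0, -0.0, -1.0]]
force: [0.3, -0.3, -0.6]
opening: 0.323
grasp_force: 0.0
```

move_arm(increments=[{"xyz":[37.3,11.7,0],"roll":0,"grip":0},{"xyz":[37.3,11.7,0],"roll":0,"grip":0},{"xyz":[37.3,11.7,0],"roll":0,"grip":0},{"xyz":[37.3,11.7,0],"roll":0,"grip":0},{"xyz":[37.3,11.7,0],"roll":0,"grip":0}])

```text
time_s: 1.95
position: [0.3259, -0.3742, 0.2226]
tcp_rot: [[-0.014, 1.0, 0.0], [1.0, 0.014, -0.0], [-0.0, 0.0, -1.0]]
force: [0.6, -0.2, -0.2]
opening: 0.017
grasp_force: 0.0
```

move_arm(increments=[{"xyz":[37.3,11.7,0],"roll":0,"grip":0},{"xyz":[37.3,11.7,0],"roll":0,"grip":0},{"xyz":[37.3,11.7,0],"roll":0,"grip":0},{"xyz":[37.3,11.7,0],"roll":0,"grip":0},{"xyz":[37.3,11.7,0],"roll":0,"grip":0}])

```text
time_s: 2.37
position: [0.3812, -0.1867, 0.2229]
tcp_rot: [[-0.014, 1.0, 0.001], [1.0, 0.014, -0.0], [-0.0, 0.001, -1.0]]
force: [0.4, -0.2, 0.8]
opening: 0.008
grasp_force: 0.0
```

move_arm(increments=[{"xyz":[0,0,40],"roll":0,"grip":0},{"xyz":[0,0,40],"roll":0,"grip":0},{"xyz":[0,0,40],"roll":0,"grip":0},{"xyz":[0,0,0],"roll":0,"grip":0}])

```text
time_s: 2.7
position: [0.3774, -0.1849, 0.096]
tcp_rot: [[-0.016, 1.0, -0.013], [1.0, 0.016, 0.011], [0.011, -0.013, -1.0]]
force: [-0.8, 0.4, -0.2]
opening: 0.006
grasp_force: 0.0
```

move_arm(increments=[{"xyz":[0,0,0],"roll":0,"grip":0},{"xyz":[0,0,0],"roll":0,"grip":0}])

```text
time_s: 2.87
position: [0.3817, -0.1891, 0.1039]
tcp_rot: [[-0.017, 1.0, 0.002], [1.0, 0.017, -0.001], [-0.001, 0.002, -1.0]]
force: [1.2, -0.2, -0.0]
opening: 0.005
grasp_force: 0.0
```

Run:
```python
from h import *
s=bot.read_state();print({k:np.round(s[k],3) for k in("joint_positions","position","qvel","tau","force")})
```

```text
{'joint_positions': array([-4.14630e+01,  2.78590e+01,  1.16455e+02,  1.00000e-03,
        3.55670e+01, -4.24160e+01]), 'position': array([ 0.382, -0.189,  0.104]), 'qvel': array([-0.173, -3.059, -0.749,  0.126, -0.487, -0.249]), 'tau': array([ 4.0000e-02, -2.9952e+01, -6.9060e+00,  1.9000e-02,  1.3500e-01,
        7.0000e-03]), 'force': array([ 1.16 , -0.163, -0.037])}
```

move_arm(increments=[{"xyz":[0,0,28],"roll":0,"grip":0},{"xyz":[0,0,28],"roll":0,"grip":0},{"xyz":[0,0,20],"roll":0,"grip":0},{"xyz":[0,0,8],"roll":0,"grip":0},{"xyz":[0,0,0],"roll":0,"grip":0}])

```text
time_s: 3.28
position: [0.3819, -0.1895, 0.0198]
tcp_rot: [[-0.017, 1.0, 0.002], [1.0, 0.017, -0.002], [-0.002, 0.002, -1.0]]
force: [0.4, 0.1, 0.2]
opening: 0.007
grasp_force: 0.0
```

move_arm(increments=[{"xyz":[0,10,0],"roll":0,"grip":0},{"xyz":[0,10,0],"roll":0,"grip":0},{"xyz":[0,6,0],"roll":0,"grip":0},{"xyz":[0,5,0],"roll":0,"grip":0},{"xyz":[0,5,0],"roll":0,"grip":0}])

```text
time_s: 3.7
position: [0.418, -0.1878, 0.0194]
tcp_rot: [[-0.019, 1.0, 0.001], [1.0, 0.019, -0.001], [-0.001, 0.001, -1.0]]
force: [-0.2, -0.5, -0.2]
opening: 0.003
grasp_force: 0.5
```

move_arm(increments=[{"xyz":[0,4,0],"roll":0,"grip":0},{"xyz":[0,3,0],"roll":0,"grip":0},{"xyz":[0,2,0],"roll":0,"grip":0},{"xyz":[0,0,0],"roll":0,"grip":0}])

```text
time_s: 4.03
position: [0.4263, -0.1875, 0.0185]
tcp_rot: [[-0.018, 1.0, 0.0], [1.0, 0.018, -0.0], [-0.0, 0.0, -1.0]]
force: [0.2, -0.2, -0.0]
opening: 0.004
grasp_force: 0.0
```

Run:
```python
from h import *
im,d=bot.capture("top");cv2.imwrite("pics/p1.png",cv2.resize(im[180:300,220:370,::-1],None,fx=5,fy=5,interpolation=cv2.INTER_CUBIC))
im,d=bot.capture("side");cv2.imwrite("pics/p1s.png",cv2.resize(im[150:270,180:340,::-1],None,fx=5,fy=5,interpolation=cv2.INTER_CUBIC))
```

```text
(no output)
```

View pics/p1s.png

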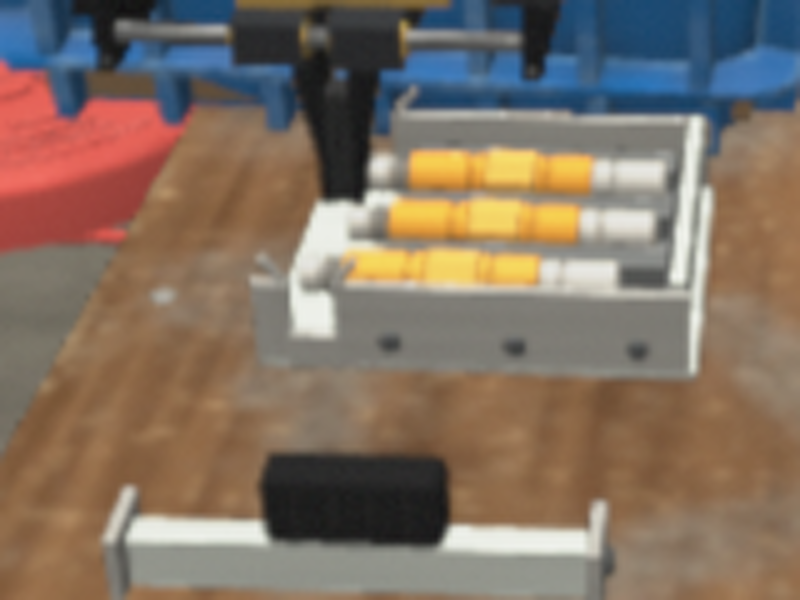

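The fingers (at about 345,180 in the crop) are touching the left holder, which is nearly home. The tips taper, so I'll keep going in small steps until I feel the stop.

move_arm(increments=[{"xyz":[0,2,0],"roll":0,"grip":0},{"xyz":[0,2,0],"roll":0,"grip":0},{"xyz":[0,0,0],"roll":0,"grip":0}])

```text
time_s: 4.38
position: [0.4302, -0.1876, 0.0185]
tcp_rot: [[-0.018, 1.0, 0.0], [1.0, 0.018, -0.0], [-0.0, 0.0, -1.0]]
force: [-0.4, -0.5, 0.6]
opening: 0.009
grasp_force: 0.0
```

move_arm(increments=[{"xyz":[0,2,0],"roll":0,"grip":0},{"xyz":[0,0,0],"roll":0,"grip":0}])

```text
time_s: 4.55
position: [0.4322, -0.1875, 0.0185]
tcp_rot: [[-0.018, 1.0, 0.0], [1.0, 0.018, -0.0], [-0.0, 0.0, -1.0]]
force: [0.2, 0.4, -0.2]
opening: 0.005
grasp_force: 0.0
```

move_arm(increments=[{"xyz":[0,1.5,0],"roll":0,"grip":0},{"xyz":[0,0,0],"roll":0,"grip":0}])

```text
time_s: 4.72
position: [0.4336, -0.1874, 0.0186]
tcp_rot: [[-0.018, 1.0, 0.0], [1.0, 0.018, -0.0], [-0.0, 0.0, -1.0]]
force: [0.1, 0.1, 0.8]
opening: 0.01
grasp_force: 0.0
```

move_arm(increments=[{"xyz":[0,1.5,0],"roll":0,"grip":0},{"xyz":[0,0,0],"roll":0,"grip":0}])

```text
time_s: 4.88
position: [0.4349, -0.1873, 0.0186]
tcp_rot: [[-0.018, 1.0, -0.0], [1.0, 0.018, 0.0], [0.0, -0.0, -1.0]]
force: [-0.6, -1.3, -0.5]
opening: 0.004
grasp_force: 0.2
```

```bash
cat > chk.py <<'E'
from fit import *
for n in("top","side"):
    im,d=bot.capture(n)
    ux=pix(n,d,.505,-.222,.115,.085)
    x0,y0=(495.6,-222.2) if n=="top" else (497.2,-223.9)
    o=[15,5,15]
    for _ in range(2):
        for i in range(3):
            g=np.arange(-6,32,.5);o[i]=g[np.argmin([resid(n,d,ux,rackboxes([*o[:i],q,*o[i+1:]]),x0/1e3,y0/1e3,.018) for q in g])]
    print(n,"out mm",o)
E
python3 chk.py
```

```text
top out mm [np.float64(2.0), np.float64(9.5), np.float64(21.0)]
side out mm [np.float64(19.0), np.float64(9.5), np.float64(20.0)]
```

move_arm(increments=[{"xyz":[0,1.5,0],"roll":0,"grip":0},{"xyz":[0,0,0],"roll":0,"grip":0}])

```text
time_s: 5.15
position: [0.4349, -0.1868, 0.0185]
tcp_rot: [[-0.019, 1.0, -0.003], [1.0, 0.019, 0.001], [0.001, -0.003, -1.0]]
force: [-4.3, -1.6, 2.7]
opening: 0.004
grasp_force: 2.3
```

move_arm(increments=[{"xyz":[0,1.5,0],"roll":0,"grip":0},{"xyz":[0,0,0],"roll":0,"grip":0}])

```text
time_s: 5.32
position: [0.4349, -0.1867, 0.0185]
tcp_rot: [[-0.02, 1.0, -0.006], [1.0, 0.02, 0.002], [0.002, -0.006, -1.0]]
force: [-9.3, -4.6, 4.0]
opening: 0.004
grasp_force: 4.6
```

The left holder is home against the stop. Next the middle one.

move_arm(increments=[{"xyz":[0,-20,0],"roll":0,"grip":0},{"xyz":[0,-20,0],"roll":0,"grip":0},{"xyz":[-19,0,0],"roll":0,"grip":0},{"xyz":[-18,0,0],"roll":0,"grip":0},{"xyz":[0,12,0],"roll":0,"grip":0}])

```text
time_s: 5.73
position: [0.4105, -0.2279, 0.0186]
tcp_rot: [[-0.014, 1.0, 0.002], [1.0, 0.014, -0.002], [-0.002, 0.002, -1.0]]
force: [-0.5, -0.0, 0.9]
opening: 0.006
grasp_force: 0.0
```

move_arm(increments=[{"xyz":[0,12,0],"roll":0,"grip":0},{"xyz":[0,4,0],"roll":0,"grip":0},{"xyz":[0,4,0],"roll":0,"grip":0},{"xyz":[0,4,0],"roll":0,"grip":0},{"xyz":[0,0,0],"roll":0,"grip":0}])

```text
time_s: 6.15
position: [0.4351, -0.2242, 0.0185]
tcp_rot: [[-0.019, 1.0, 0.001], [1.0, 0.019, -0.0], [-0.0, 0.001, -1.0]]
force: [-0.0, 0.4, 0.4]
opening: 0.008
grasp_force: 0.0
```

move_arm(increments=[{"xyz":[0,2,0],"roll":0,"grip":0},{"xyz":[0,1.5,0],"roll":0,"grip":0},{"xyz":[0,0,0],"roll":0,"grip":0}])

```text
time_s: 6.4
position: [0.4356, -0.2235, 0.0185]
tcp_rot: [[-0.019, 1.0, -0.005], [1.0, 0.019, 0.002], [0.002, -0.005, -1.0]]
force: [-6.4, -1.9, 2.7]
opening: 0.004
grasp_force: 3.2
```

move_arm(increments=[{"xyz":[0,-25,0],"roll":0,"grip":0},{"xyz":[0,-20,0],"roll":0,"grip":0},{"xyz":[-20,0,0],"roll":0,"grip":0},{"xyz":[-20,0,0],"roll":0,"grip":0},{"xyz":[0,12,0],"roll":0,"grip":0}])

```text
time_s: 6.82
position: [0.4054, -0.2681, 0.0186]
tcp_rot: [[-0.014, 1.0, 0.001], [1.0, 0.014, -0.002], [-0.002, 0.001, -1.0]]
force: [0.3, -1.1, -0.4]
opening: 0.004
grasp_force: 0.0
```

move_arm(increments=[{"xyz":[0,8,0],"roll":0,"grip":0},{"xyz":[0,6,0],"roll":0,"grip":0},{"xyz":[0,6,0],"roll":0,"grip":0},{"xyz":[0,5,0],"roll":0,"grip":0},{"xyz":[0,4,0],"roll":0,"grip":0}])

```text
time_s: 7.23
position: [0.4353, -0.2633, 0.0185]
tcp_rot: [[-0.019, 1.0, -0.001], [1.0, 0.019, 0.001], [0.001, -0.0, -1.0]]
force: [-0.9, -1.1, 0.0]
opening: 0.003
grasp_force: 0.3
```

move_arm(increments=[{"xyz":[0,2,0],"roll":0,"grip":0},{"xyz":[0,1.5,0],"roll":0,"grip":0},{"xyz":[0,0,0],"roll":0,"grip":0}])

```text
time_s: 7.48
position: [0.4364, -0.2632, 0.0184]
tcp_rot: [[-0.02, 1.0, -0.004], [1.0, 0.02, 0.002], [0.002, -0.004, -1.0]]
force: [-5.2, -2.2, 2.6]
opening: 0.005
grasp_force: 2.7
```

All three are home: the contact points lie on a line at 1.1° yaw. Now up and over to the bar.

move_arm(increments=[{"xyz":[0,-20,0],"roll":0,"grip":0},{"xyz":[0,-10,-30],"roll":0,"grip":0},{"xyz":[0,0,-40],"roll":0,"grip":50},{"xyz":[0,0,-40],"roll":0,"grip":50},{"xyz":[0,0,-20],"roll":0,"grip":50}])

```text
time_s: 7.9
position: [0.4094, -0.2656, 0.1522]
tcp_rot: [[-0.018, 1.0, 0.004], [1.0, 0.018, -0.004], [-0.004, 0.004, -1.0]]
force: [0.1, -1.2, 0.1]
opening: 0.155
grasp_force: 0.0
```

```bash
python3 chk.py
```

```text
top out mm [np.float64(2.0), np.float64(-6.0), np.float64(-2.0)]
side out mm [np.float64(-2.0), np.float64(-1.0), np.float64(-1.5)]
```

move_arm(increments=[{"xyz":[-39.3,16,0],"roll":0,"grip":50},{"xyz":[-39.3,16,0],"roll":0,"grip":50},{"xyz":[-39.3,16,0],"roll":0,"grip":50},{"xyz":[-39.3,16,0],"roll":0,"grip":50},{"xyz":[0,0,0],"roll":0.125,"grip":50}])

```text
time_s: 8.42
position: [0.4773, -0.4267, 0.1477]
tcp_rot: [[0.111, 0.994, 0.005], [0.994, -0.111, -0.009], [-0.008, 0.006, -1.0]]
force: [0.8, -0.6, 0.4]
opening: 0.49
grasp_force: 0.0
```

move_arm(increments=[{"xyz":[0,0,0],"roll":0.125,"grip":50},{"xyz":[0,0,0],"roll":0.125,"grip":50},{"xyz":[0,0,0],"roll":0.125,"grip":50},{"xyz":[0,0,0],"roll":0.125,"grip":50},{"xyz":[0,0,0],"roll":0.125,"grip":50}])

```text
time_s: 8.83
position: [0.4734, -0.4169, 0.1465]
tcp_rot: [[0.673, 0.74, -0.002], [0.74, -0.673, 0.003], [0.001, -0.003, -1.0]]
force: [0.3, 0.1, 0.2]
opening: 0.499
grasp_force: 0.0
```

move_arm(increments=[{"xyz":[0,0,0],"roll":0.125,"grip":50},{"xyz":[0,0,0],"roll":0.125,"grip":50},{"xyz":[0,0,0],"roll":0.125,"grip":50},{"xyz":[0,0,0],"roll":0.125,"grip":50},{"xyz":[0,0,0],"roll":0.125,"grip":50}])

```text
time_s: 9.25
position: [0.4734, -0.4169, 0.1466]
tcp_rot: [[0.978, 0.206, -0.002], [0.206, -0.978, 0.003], [-0.001, -0.003, -1.0]]
force: [-0.2, -0.0, -0.4]
opening: 0.5
grasp_force: 0.0
```

move_arm(increments=[{"xyz":[0,0,0],"roll":0.125,"grip":50},{"xyz":[0,0,0],"roll":0.059,"grip":50},{"xyz":[0,0,0],"roll":0,"grip":50},{"xyz":[0,0,0],"roll":0,"grip":50}])

```text
time_s: 9.58
position: [0.4735, -0.4172, 0.1471]
tcp_rot: [[0.999, 0.032, -0.002], [0.032, -0.999, 0.002], [-0.001, -0.002, -1.0]]
force: [0.0, 0.0, 0.0]
opening: 0.502
grasp_force: 0.0
```

move_arm(increments=[{"xyz":[1.9,1.5,36],"roll":0,"grip":50},{"xyz":[0,0,36],"roll":0,"grip":50},{"xyz":[0,0,30],"roll":0,"grip":50},{"xyz":[0,0,18],"roll":0,"grip":50},{"xyz":[0,0,6],"roll":0,"grip":50}])

```text
time_s: 10.0
position: [0.4738, -0.4169, 0.0183]
tcp_rot: [[1.0, 0.031, -0.005], [0.031, -0.999, 0.006], [-0.005, -0.006, -1.0]]
force: [-0.2, 0.3, -0.6]
opening: 0.5
grasp_force: 0.0
```

move_arm(increments=[{"xyz":[0,0,0],"roll":0,"grip":50},{"xyz":[0,0,0],"roll":0,"grip":15},{"xyz":[0,0,0],"roll":0,"grip":0},{"xyz":[0,0,0],"roll":0,"grip":0},{"xyz":[0,0,0],"roll":0,"grip":0}])

```text
time_s: 10.42
position: [0.4766, -0.4203, 0.0242]
tcp_rot: [[1.0, 0.03, 0.002], [0.03, -1.0, -0.002], [0.002, 0.002, -1.0]]
force: [-1.2, -0.3, 0.1]
opening: 0.283
grasp_force: 0.0
```

move_arm(increments=[{"xyz":[0,0,0],"roll":0,"grip":0},{"xyz":[0,0,0],"roll":0,"grip":0}])

```text
time_s: 10.58
position: [0.4763, -0.42, 0.0238]
tcp_rot: [[1.0, 0.03, 0.001], [0.03, -1.0, -0.002], [0.001, 0.002, -1.0]]
force: [-1.8, 0.7, 3.8]
opening: 0.202
grasp_force: 30.0
```

Grasped, with 30 N on the pads. TCP z is 0.0238 with the bar on the bench, so seated should read about 0.042. Now lift and turn.

move_arm(increments=[{"xyz":[0,0,-10],"roll":0,"grip":0},{"xyz":[0,0,-20],"roll":0,"grip":0},{"xyz":[0,0,-30],"roll":0,"grip":0},{"xyz":[0,0,-30],"roll":0,"grip":0},{"xyz":[0,0,-20],"roll":0,"grip":0}])

```text
time_s: 11.0
position: [0.4762, -0.4199, 0.1353]
tcp_rot: [[1.0, 0.03, 0.001], [0.03, -1.0, -0.002], [0.001, 0.002, -1.0]]
force: [1.5, -1.1, -2.3]
opening: 0.206
grasp_force: 30.0
```

move_arm(increments=[{"xyz":[0,0,-10],"roll":-0.06,"grip":0},{"xyz":[0,0,0],"roll":-0.1,"grip":0},{"xyz":[0,0,0],"roll":-0.1,"grip":0},{"xyz":[0,0,0],"roll":-0.1,"grip":0},{"xyz":[0,0,0],"roll":-0.1,"grip":0}])

```text
time_s: 11.42
position: [0.4753, -0.4189, 0.1428]
tcp_rot: [[0.88, 0.475, -0.001], [0.475, -0.88, 0.001], [-0.0, -0.001, -1.0]]
force: [0.1, -0.4, -2.3]
opening: 0.204
grasp_force: 30.0
```

move_arm(increments=[{"xyz":[0,0,0],"roll":-0.1,"grip":0},{"xyz":[0,0,0],"roll":-0.1,"grip":0},{"xyz":[0,0,0],"roll":-0.1,"grip":0},{"xyz":[0,0,0],"roll":-0.1,"grip":0},{"xyz":[0,0,0],"roll":-0.1,"grip":0}])

```text
time_s: 11.83
position: [0.4754, -0.4188, 0.1425]
tcp_rot: [[0.545, 0.839, -0.001], [0.839, -0.545, 0.001], [0.0, -0.001, -1.0]]
force: [0.1, -0.2, -2.2]
opening: 0.205
grasp_force: 30.0
```

move_arm(increments=[{"xyz":[0,0,0],"roll":-0.1,"grip":0},{"xyz":[0,0,0],"roll":-0.1,"grip":0},{"xyz":[0,0,0],"roll":-0.1,"grip":0},{"xyz":[0,0,0],"roll":-0.1,"grip":0},{"xyz":[0,0,0],"roll":-0.1,"grip":0}])

```text
time_s: 12.25
position: [0.4754, -0.4188, 0.1425]
tcp_rot: [[0.076, 0.997, -0.001], [0.997, -0.076, 0.001], [0.001, -0.001, -1.0]]
force: [0.6, 0.2, -2.4]
opening: 0.204
grasp_force: 30.0
```

move_arm(increments=[{"xyz":[0,0,0],"roll":-0.1,"grip":0},{"xyz":[0,0,0],"roll":0,"grip":0},{"xyz":[0,0,0],"roll":0,"grip":0}])

```text
time_s: 12.5
position: [0.4755, -0.4191, 0.1425]
tcp_rot: [[-0.016, 1.0, -0.001], [1.0, 0.016, 0.001], [0.001, -0.001, -1.0]]
force: [0.6, -0.0, -2.9]
opening: 0.208
grasp_force: 30.0
```

move_arm(increments=[{"xyz":[14,-3,0],"roll":0,"grip":0},{"xyz":[28,-6,0],"roll":-0.003,"grip":0},{"xyz":[36,-7,0],"roll":0,"grip":0},{"xyz":[36,-7,0],"roll":0,"grip":0},{"xyz":[36,-7,0],"roll":0,"grip":0}])

```text
time_s: 12.92
position: [0.442, -0.2687, 0.1427]
tcp_rot: [[-0.018, 1.0, 0.0], [1.0, 0.018, 0.0], [0.0, 0.0, -1.0]]
force: [0.3, 0.3, -2.2]
opening: 0.205
grasp_force: 30.0
```

move_arm(increments=[{"xyz":[26,-5,0],"roll":0,"grip":0},{"xyz":[13,-3,0],"roll":0,"grip":0},{"xyz":[5.4,-1.2,0],"roll":0,"grip":0},{"xyz":[0,0,0],"roll":0,"grip":0},{"xyz":[0,0,0],"roll":0,"grip":0}])

```text
time_s: 13.33
position: [0.4339, -0.2278, 0.143]
tcp_rot: [[-0.021, 1.0, 0.002], [1.0, 0.021, -0.003], [-0.003, 0.002, -1.0]]
force: [0.8, -0.6, -1.9]
opening: 0.206
grasp_force: 30.0
```

Run:
```python
from fit import *
s=bot.read_state();p=np.array(s["position"])*1e3;print(p,np.degrees(np.arctan2(s["tcp_rot"][1][1],s["tcp_rot"][0][1])))
for n in("top","side"):
    im,d=bot.capture(n)
    cv2.imwrite(f"pics/hov_{n}.png",cv2.resize(im[170:300,210:340,::-1],None,fx=4,fy=4) if n=="top" else cv2.resize(im[120:270,180:380,::-1],None,fx=4,fy=4));np.save(n+"_d2.npy",d)
    P=cloud(n,d)
    z0=p[2]/1e3-.0238
    # bar end plates / bar body points
    m=(abs(P[...,2]-z0-.013)<.022)&(abs(P[...,0]-p[0]/1e3)<.03)&(abs(P[...,1]-p[1]/1e3)<.1)
    ux=np.nonzero(m);print(n,m.sum())
    f=lambda q:resid(n,d,ux,barboxes,q[0]/1e3,q[1]/1e3,q[2]/100,z0+q[3]/1e3)
    r=DE(f,[(p[0]-10,p[0]+10),(p[1]-10,p[1]+10),(-5,8),(-5,5)],seed=1,popsize=10,maxiter=50);print(r.x.round(1),r.fun)
```

```text
[ 433.87694994 -227.7687836   143.01366093] 1.2249823650989673
top 189
[ 432.2 -226.1    2.3    0.5] 0.001938921181838911
side 551
[ 434.  -228.7    1.8    0.7] 0.003645134852320104
```

View pics/hov_side.png

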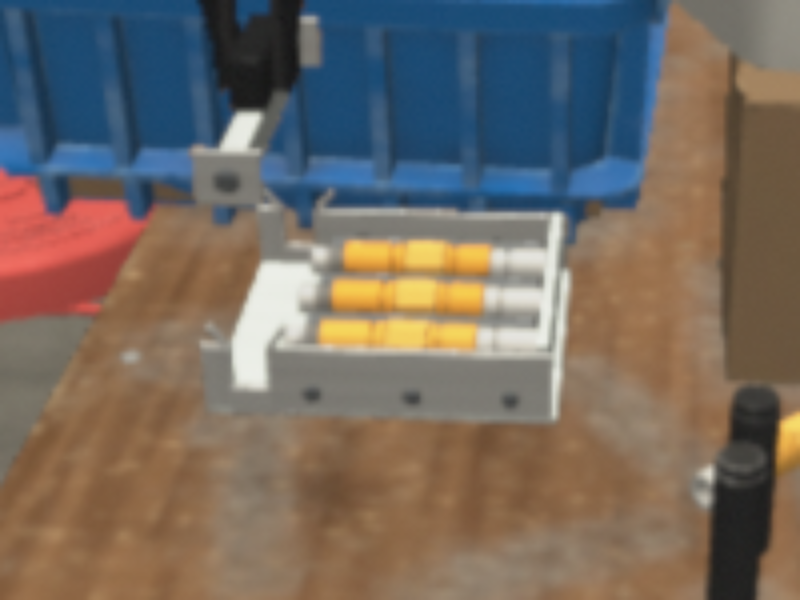

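The hover view shows all three holders home and the bar (end plate at about 228,178) square above the slots. Both cameras put the TCP target at about (433.2, −224.7). I'll settle and then lower.

move_arm(increments=[{"xyz":[0.5,0.3,10],"roll":0,"grip":0},{"xyz":[0,0,10],"roll":0,"grip":0},{"xyz":[0,0,5],"roll":0,"grip":0},{"xyz":[0,0,0],"roll":0,"grip":0},{"xyz":[0,0,0],"roll":0,"grip":0}])

```text
time_s: 13.85
position: [0.4329, -0.2262, 0.1173]
tcp_rot: [[-0.021, 1.0, -0.0], [1.0, 0.021, 0.0], [0.0, -0.0, -1.0]]
force: [1.3, -0.2, -1.9]
opening: 0.204
grasp_force: 30.0
```

move_arm(increments=[{"xyz":[0,0,0],"roll":0,"grip":0},{"xyz":[0,0,0],"roll":0,"grip":0},{"xyz":[0,0,0],"roll":0,"grip":0}])

```text
time_s: 14.1
position: [0.4331, -0.2258, 0.118]
tcp_rot: [[-0.022, 1.0, 0.001], [1.0, 0.022, -0.001], [-0.001, 0.001, -1.0]]
force: [-0.3, 0.1, -2.2]
opening: 0.204
grasp_force: 30.0
```

move_arm(increments=[{"xyz":[1.0,0,10],"roll":0,"grip":0},{"xyz":[0,0,14],"roll":0,"grip":0},{"xyz":[0,0,10],"roll":0,"grip":0},{"xyz":[0,0,4],"roll":0,"grip":0},{"xyz":[0,0,0],"roll":0,"grip":0}])

```text
time_s: 14.52
position: [0.4324, -0.2241, 0.079]
tcp_rot: [[-0.022, 1.0, -0.001], [1.0, 0.022, 0.001], [0.001, -0.001, -1.0]]
force: [-0.7, -0.4, -2.2]
opening: 0.2
grasp_force: 30.0
```

move_arm(increments=[{"xyz":[0,0,4],"roll":0,"grip":0},{"xyz":[0,0,5],"roll":0,"grip":0},{"xyz":[0,0,5],"roll":0,"grip":0},{"xyz":[0,0,0],"roll":0,"grip":0}])

```text
time_s: 14.85
position: [0.4325, -0.2242, 0.0649]
tcp_rot: [[-0.022, 1.0, -0.001], [1.0, 0.022, 0.001], [0.001, -0.001, -1.0]]
force: [-0.3, 1.1, -2.5]
opening: 0.201
grasp_force: 30.0
```

move_arm(increments=[{"xyz":[0,0.5,4],"roll":0,"grip":0},{"xyz":[0,0,4],"roll":0,"grip":0},{"xyz":[0,0,2],"roll":0,"grip":0},{"xyz":[0,0,0],"roll":0,"grip":0}])

```text
time_s: 15.18
position: [0.433, -0.2242, 0.055]
tcp_rot: [[-0.022, 1.0, -0.001], [1.0, 0.022, 0.001], [0.001, -0.001, -1.0]]
force: [-0.3, 0.5, -2.0]
opening: 0.204
grasp_force: 30.0
```

move_arm(increments=[{"xyz":[0,0,4],"roll":0,"grip":0},{"xyz":[0,0,3],"roll":0,"grip":0},{"xyz":[0,0,2],"roll":0,"grip":0},{"xyz":[0,0,0],"roll":0,"grip":0}])

```text
time_s: 15.52
position: [0.433, -0.2242, 0.0461]
tcp_rot: [[-0.022, 1.0, -0.001], [1.0, 0.022, 0.001], [0.001, -0.001, -1.0]]
force: [0.3, 0.2, -3.0]
opening: 0.207
grasp_force: 30.0
```

move_arm(increments=[{"xyz":[0,0,2],"roll":0,"grip":0},{"xyz":[0,0,1.5],"roll":0,"grip":0},{"xyz":[0,0,0],"roll":0,"grip":0}])

```text
time_s: 15.77
position: [0.4332, -0.2244, 0.0428]
tcp_rot: [[-0.022, 1.0, -0.0], [1.0, 0.022, 0.0], [0.0, -0.0, -1.0]]
force: [-0.2, 0.0, -2.5]
opening: 0.205
grasp_force: 30.0
```

move_arm(increments=[{"xyz":[0,0,1.5],"roll":0,"grip":0},{"xyz":[0,0,0],"roll":0,"grip":0},{"xyz":[0,0,0],"roll":0,"grip":0}])

```text
time_s: 16.02
position: [0.4333, -0.2245, 0.0417]
tcp_rot: [[-0.022, 1.0, 0.0], [1.0, 0.022, -0.0], [-0.0, 0.0, -1.0]]
force: [0.3, -0.6, -0.7]
opening: 0.203
grasp_force: 30.0
```

move_arm(increments=[{"xyz":[0,0,1],"roll":0,"grip":0},{"xyz":[0,0,0],"roll":0,"grip":0},{"xyz":[0,0,0],"roll":0,"grip":0}])

```text
time_s: 16.27
position: [0.4334, -0.2246, 0.0416]
tcp_rot: [[-0.022, 1.0, 0.001], [1.0, 0.022, -0.001], [-0.001, 0.001, -1.0]]
force: [-0.8, 0.5, 8.1]
opening: 0.205
grasp_force: 30.0
```

move_arm(increments=[{"xyz":[0,0,0],"roll":0,"grip":25},{"xyz":[0,0,0],"roll":0,"grip":30},{"xyz":[0,0,0],"roll":0,"grip":38},{"xyz":[0,0,0],"roll":0,"grip":38},{"xyz":[0,0,0],"roll":0,"grip":38}])

```text
time_s: 16.68
position: [0.4333, -0.2245, 0.0404]
tcp_rot: [[-0.022, 1.0, -0.0], [1.0, 0.022, 0.0], [0.0, -0.0, -1.0]]
force: [0.0, 0.8, 0.5]
opening: 0.367
grasp_force: 0.0
```

Run:
```python
from fit import *
s=bot.read_state();print(s["force"],s["opening"])
im,d=bot.capture("side");cv2.imwrite("pics/rel.png",cv2.resize(im[140:260,180:340,::-1],None,fx=5,fy=5,interpolation=cv2.INTER_CUBIC))
```

```text
[0.00347961 0.75945286 0.51287148] 0.3674027435303759
```

View pics/rel.png

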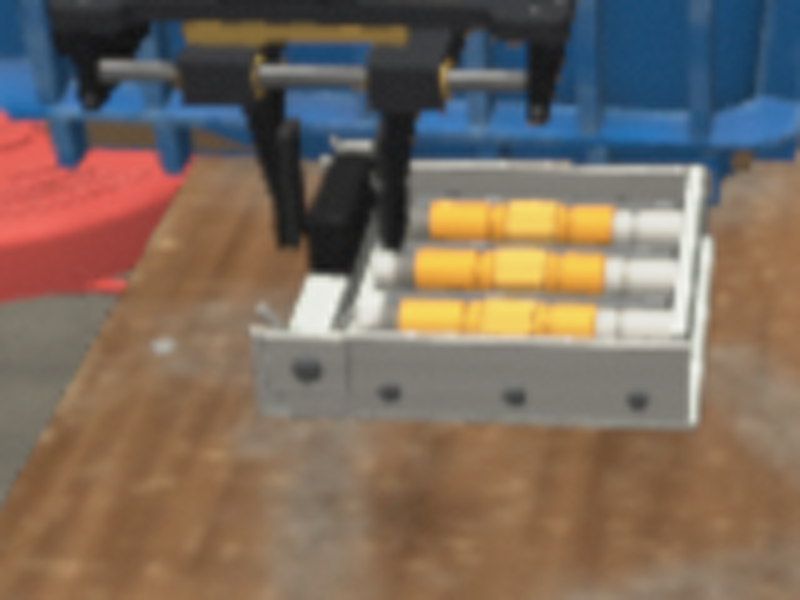

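The bar lies in both slots with its end plate flush outside the right cheek (about 305,375). The fingers are open and clear on both sides, so I'll retreat straight up.

move_arm(increments=[{"xyz":[0,0,-8],"roll":0,"grip":38},{"xyz":[0,0,-16],"roll":0,"grip":38},{"xyz":[0,0,-30],"roll":0,"grip":38},{"xyz":[0,0,-35],"roll":0,"grip":38},{"xyz":[0,0,-30],"roll":0,"grip":38}])

```text
time_s: 17.15
position: [0.433, -0.2243, 0.1614]
tcp_rot: [[-0.022, 1.0, -0.0], [1.0, 0.022, 0.0], [0.0, -0.0, -1.0]]
force: [0.5, -0.1, 0.1]
opening: 0.378
grasp_force: 0.0
```

move_arm(increments=[{"xyz":[0,0,-10],"roll":0,"grip":38},{"xyz":[0,0,0],"roll":0,"grip":38},{"xyz":[0,0,0],"roll":0,"grip":38},{"xyz":[0,0,0],"roll":0,"grip":38},{"xyz":[0,0,0],"roll":0,"grip":38}])

```text
time_s: 17.57
position: [0.4323, -0.2237, 0.1683]
tcp_rot: [[-0.022, 1.0, -0.003], [1.0, 0.022, 0.002], [0.002, -0.002, -1.0]]
force: [0.6, 0.4, 0.5]
opening: 0.378
grasp_force: 0.0
```

Run:
```python
from fit import *
im,d=bot.capture("side");cv2.imwrite("pics/fin.png",cv2.resize(im[100:290,180:420,::-1],None,fx=3,fy=3))
n="side";ux=pix(n,d,.433,-.225,.018,.095)
B=np.r_[barboxes,rackboxes([0,0,0])+np.array([.064,.064,0,0,-.018,-.018])]
f=lambda q:resid(n,d,ux,barboxes,q[0]/1e3,q[1]/1e3,q[2]/100,q[3]/1e3)
r=DE(f,[(423,443),(-235,-215),(-6,10),(10,35)],seed=1,popsize=10,maxiter=50);print("bar",r.x.round(1),"expect 433.2 -225.1 1.9 18")
```

```text
bar [ 433.4 -225.7    1.8   18.3] expect 433.2 -225.1 1.9 18
```

View pics/fin.png

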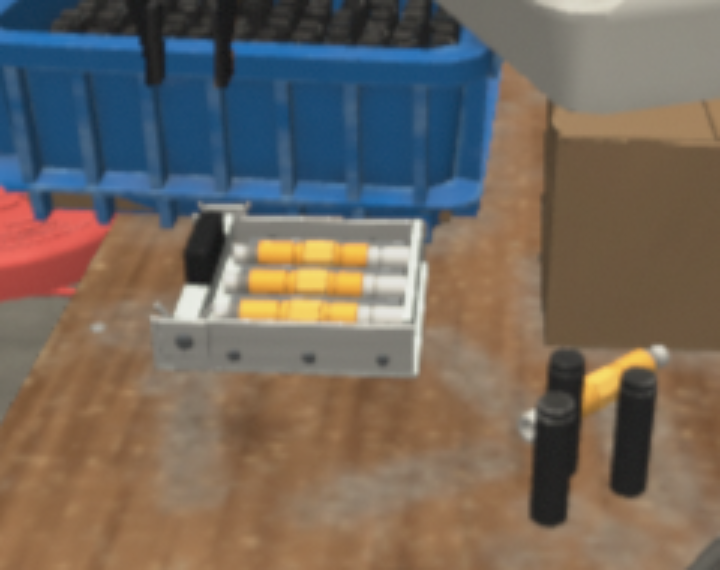

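The final view shows the bar seated (grip at about 205,248), all three holders against the back stop, and the sleeves and spare holder where they were. The fitted bar pose is within 1 mm of the slots point.

```bash
python3 -c "
from rig import bot
print(bot.hand_in())"
```

```text
the job is handed in; nothing more can be done
None
```

I pushed all three holders home, seated the bar in both slots and let go of it, left the sleeves and spare holder untouched, and handed the job in at about 18 s; no verdict came back.

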